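# Lock the slide of a robot-chassis jig with its locating pin

## Robot

A 6-joint arm with a two-finger parallel gripper is mounted at the origin on the work surface. World frame = base frame: x ahead of the robot, y to its left, z up, the work surface at z = 0. Lengths are in mm, angles in rad, forces in N, time in s.
With the tool pointing down it reaches from about 375 to 825 mm from the base axis. Payload 5.5 kg.
Tool frame: the origin (TCP) lies between the finger pads; the fingertips stand 22 mm ahead of it and the grasp point (between the pads) lies 3 mm ahead of it (manip.finger_overhang is the z of the fingertips in the tool frame, in mm); z points along the fingers, x is the direction in which the jaws open and shut, and the axes are right-handed (so a half turn about z gives the same grasp; the last joint's range is limited). The gripper opens to 85 mm and grips with 20 to 120 N. Pads are 22 mm wide; open, the fingers measure 114 mm over their backs; the gripper's body (76 mm by 85 mm) begins 54 mm behind the grasp point. The pads swing forward as they close: fully open they stand 13 mm farther back than shut.
Start: joints at [-1.242, 0.314, -0.047, 1.21, 0, 1.571], TCP at [193.741, -567.855, 253.299] pointing down, gripper open.
Joint ranges: [-2.67, 2.67], [-0.69, 1.73], [-1.03, 1.25], [-2.08, 2.16], [-1.42, 1.45], [-3.14, 3.14]. Speed limits (rad/s): [2.39, 2.39, 3.01, 3.14, 3.14, 3.14].

## Interface

Orientations are given as a 3x3 rotation matrix whose columns are the frame's x, y, z axes.
In Python, from plant import manip gives the robot as it stands. The module is installed in compiled form; this text tells all that it offers.
- The arm moves only by the shell command python3 -m creep 'ROWS' [FORCE]. ROWS is JSON, a list of rows, each a list of 7 numbers: the turn, a rotation vector about the tool's x, y, z in degrees, then the shift along the tool's x, y, z in mm, then the finger opening in mm, from 0 to 85.4. In form: [[rx, ry, rz, x, y, z, hand], ...]. A call has 1 to 12 rows; each row shifts and turns the commanded pose from where the row before left it, along the tool's axes as they then stand; what a row does not reach is not made up. A row lasts 1/8 s, in which the tool goes at most 62.5 mm and 10.7 degrees, less where a joint would pass 70% of its speed; a pose out of reach is approached as far as the arm can. A call is refused whole if a number of a shift passes 62.5 or a number of a turn 10.7, either way. A call with a gripper value outside its range is refused whole. The fingers move at their own pace and stop on an object; FORCE is the grip in N (left out, the last holds). Time passes only in rows, so rows that do not move let the fingers close. It gives the time, the measured TCP pose, the force and the opening at its end, in the units of the state.
- manip.read_state(): the state, without advancing time (a new reading comes with each control period).
- manip.grab_frame(name): name is "side" or "top"; returns a dict with "frame" (480x640x3 uint8, blue, green, red), "K" (3x3 intrinsics, pixels), "xyz" and "rotation" of the camera in the world. Camera axes: x right, y down, z forward; pixel columns grow to the right and rows downward; lengths in mm; the calibration is good to about 2 mm. A picture is of the moment at which its call begins. There is no depth.
- manip.finish_job(): hands the job in, once; it reports no verdict.
Trained networks look in a picture, given as the dict that the camera call returned (one of the last four; its "shot" number tells which), for a name from the list of things; names that differ only in an ending like _2 or _b are one class to them, and where a whole thing is asked for, a point or a joint stands for the part that bears it (a point fixed in the world has none). Each returns a list of dicts, best first, with "conf" (0 to 1); they miss things now and then, are a little off and sometimes report something else, mostly with a low value. They report only what shows in the picture. A call takes as long as a camera call.
- manip.outline_of(query, picture): "pixels" (480x640 bool, what is visible of it) and "rect" ([centre column, centre row, width, height] in pixels, round what is visible of it).
The state is a dict: "time_s": time; "qpos": joint angles; "qd": joint speeds; "tau": joint torques, N m; "ee_pos": TCP position; "ee_rot": TCP orientation; "contact_force": force on the tool from outside, world axes, zero at the start; "wrist_torque": the same for the moment, N m; "opening": finger opening in mm.
Only numpy, scipy, OpenCV 4.12 (cv2) and the standard library are available. Lean on these libraries where they do the work, as an engineer would, in place of code of your own. Each camera call takes 0.05 s, during which the arm holds its last target.

## Task

Take the slim locking pin out of the pin rest and lock the slide of the chassis jig with it: set its tip in the jig's slot, slide it along under light pressure until it drops into the blind hole in the hidden slide, then push it fully home, upright with its collar flat on the slotted plate, and let go. Press and push the pin gently, never with more than about 25 N, and leave the thicker spare pin, the cup and the roll of tape where they are.

Things in the scene. Friction and masses are not known exactly. Their poses are not given: they have to be found in the camera images.
- jig: Chassis jig, fixed. Aluminium base plate 290 x 210 x 6 mm; on its near part a closed housing 70 mm (x) by 200 mm (y) under a dark slotted top plate, 8 mm thick, upper face 38 mm above the desk. Origin: on the desk, straight under the middle of the slot. x across the slot towards the robot chassis, y along the slot, z up.
- slot_mid (a point): Middle of the straight slot at the level of the top plate's upper face; same axes as the jig. The slot goes through the top plate and is 15 mm wide (x) and 81 mm long (y).
- bar_level (a point): Under the slot's middle, 8 mm below the plate's upper face: the level of the black slide bar's flat top. The bar has one blind hole, 14 mm across, 16 mm deep, on the slot's centre line; its place is not measured: anywhere from -25 to +25 mm in y. The bar yields downward on springs: from about 3 N, then 1.5 N per mm, hard stop after 4 mm. Along y stiff friction holds it (60 N).
- chassis_mid (a point): Top middle of the small round two-wheeled robot chassis (140 mm across) clamped on the jig behind the housing, 62 mm above the desk; a clamp post each side of it reaches 64 mm.
- rest: Pin rest: fixed grey block 140 mm (x) by 60 mm (y), 34 mm high, with two upright sockets 19 mm wide, 28 mm deep, 35 mm either side of its centre along x. One holds the locking pin, the other the spare; which is which varies. Each pin hangs by its collar, which lies on the block. Origin: centre of the underside.
- pin_stem (a point): Locking pin, steel, 0.06 to 0.13 kg, the taller, slimmer one. From the tip up: shank 12 mm across, 22 mm long, 2 mm chamfer at the tip; collar 26 mm across, 6 mm thick; round grip stem 16 mm across, 44 mm long; 72 mm in all. This point: middle of the grip stem, on the axis, 50 mm above the tip, 22 mm below the top; z points from tip to top.
- pin_tip (a point): Tip of the locking pin: centre of the shank's flat end. When home it is 22 mm below the upper face of the slotted plate, 16 mm above the desk.
- spare_stem (a point): Spare pin (leave it), steel, shorter and thicker: shank 17 mm across, too thick for the slot; collar 34 mm; grip stem 22 mm across; 56 mm in all. This point is the middle of its grip stem, 42 mm above its tip.
- cup: Paper-coloured cup, loose, 76 mm across, 90 mm high; origin at the centre of its underside. Leave it.
- tape: Roll of tape, loose, 68 mm across, 18 mm high, lying flat; origin at the centre of its underside. Leave it.

How it is judged:
By the outcome, as a careful person would: the job done as asked, in the order asked, and still so for the second after the job is handed in, with the robot touching nothing.
It also fails if it takes over 67 s, if anything falls off the work surface, if the arm or the gripper's body presses on something with over 40 N, if the wrist force passes 120 N, or if a joint passes its speed limit or range.

## Working session

There is one attempt and no reset: what is moved stays moved. The work goes in short steps, Python scripts to look and compute and a shell command to move; the robot and the scene stay as the last step left them, time stands still between calls to the robot, and variables do not carry over. Pictures are saved under pics/ and viewed, and the job is handed in when it is done.

```bash
mkdir -p pics; python3 - <<'E'
from plant import manip
import cv2,numpy as np
s=manip.read_state();print({k:np.round(v,3).tolist() for k,v in s.items()}, manip.finger_overhang)
for n in("side","top"):
    p=manip.grab_frame(n);cv2.imwrite(f"pics/{n}0.png",p["frame"])
    print(n,p["K"].tolist(),np.round(p["xyz"],1).tolist(),np.round(p["rotation"],4).tolist())
    for q in("jig","rest","pin_stem","spare_stem","cup","tape"):
        for d in manip.outline_of(q,p)[:2]:print(q,round(d["conf"],2),np.round(d["rect"],1).tolist())
E
```

```text
{'time_s': 0.0, 'qpos': [-1.242, 0.314, -0.048, 1.21, -0.0, 1.571], 'qd': [0.0, 0.001, 0.001, 0.0, -0.001, 0.001], 'tau': [-0.0, -53.959, 33.975, 0.019, 0.0, -0.0], 'ee_pos': [193.536, -567.373, 252.464], 'ee_rot': [[0.323, -0.946, -0.001], [-0.946, -0.323, 0.002], [-0.002, 0.0, -1.0]], 'contact_force': [0.229, 0.2, 0.4], 'wrist_torque': [-0.007, 0.002, 0.012], 'opening': 85.48} 22.0
side [[538.1540976135573, 0.0, 324.7208522181399], [0.0, 538.1540976135573, 242.05045455720818], [0.0, 0.0, 1.0]] [84.1, 724.8, 973.3] [[-0.7953, -0.4517, 0.4044], [-0.6063, 0.5912, -0.532], [0.0012, -0.6682, -0.7439]]
jig 0.66 [301.5, 251.9, 144.6, 101.0]
rest 0.78 [433.2, 183.4, 60.0, 36.8]
pin_stem 0.39 [357.1, 159.8, 26.5, 17.7]
spare_stem 0.46 [444.8, 177.6, 13.2, 17.5]
cup 0.77 [235.2, 379.1, 42.9, 58.9]
tape 0.57 [357.0, 161.7, 24.2, 17.7]
top [[602.2912986679439, 0.0, 329.00572796023954], [0.0, 602.2912986679439, 243.75789020257574], [0.0, 0.0, 1.0]] [516.4, 77.1, 1190.7] [[0.0001, -0.9987, 0.0519], [-0.9998, -0.0012, -0.0208], [0.0208, -0.0519, -0.9984]]
jig 0.62 [312.8, 216.8, 142.9, 170.4]
rest 0.72 [515.6, 278.9, 38.0, 80.7]
pin_stem 0.7 [520.0, 262.4, 17.7, 15.7]
spare_stem 0.71 [124.7, 283.9, 51.2, 44.9]
spare_stem 0.55 [519.2, 295.6, 13.7, 20.1]
cup 0.93 [124.5, 284.8, 51.9, 43.2]
cup 0.29 [520.9, 261.9, 18.5, 18.5]
tape 0.73 [491.0, 173.4, 38.2, 31.8]
tape 0.31 [521.2, 261.5, 20.6, 13.3]
```

View pics/side0.png

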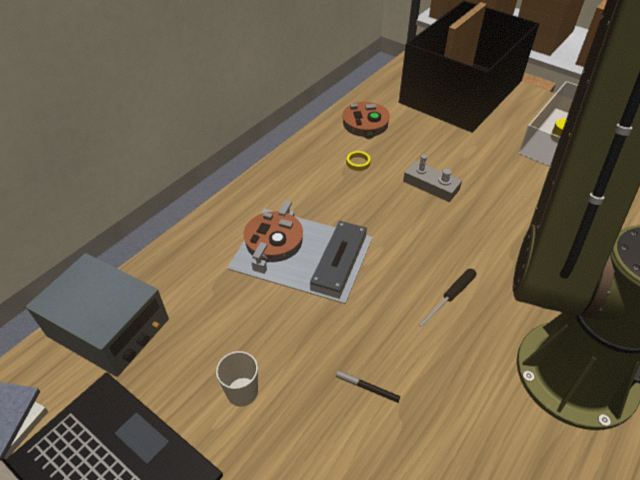

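View pics/top0.png

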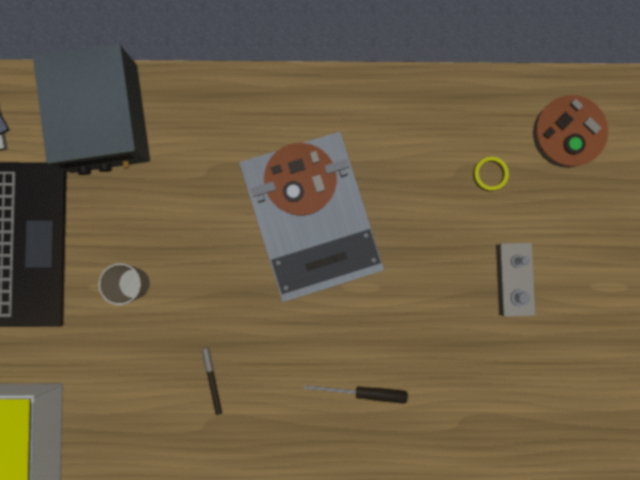

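```bash
python3 - <<'E'
import cv2
a=cv2.imread("pics/top0.png");
cv2.imwrite("pics/t_rest.png",cv2.resize(a[215:335,450:590],None,fx=5,fy=5,interpolation=cv2.INTER_CUBIC))
cv2.imwrite("pics/t_jig.png",cv2.resize(a[120:320,220:420],None,fx=3,fy=3,interpolation=cv2.INTER_CUBIC))
b=cv2.imread("pics/side0.png")
cv2.imwrite("pics/s_rest.png",cv2.resize(b[130:230,370:500],None,fx=6,fy=6,interpolation=cv2.INTER_CUBIC))
E
```

```text
(no output)
```

View pics/t_rest.png

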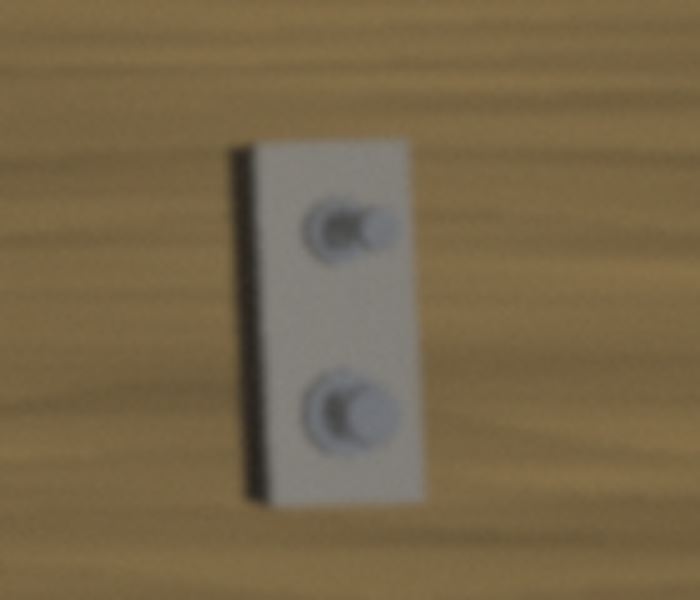

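View pics/t_jig.png

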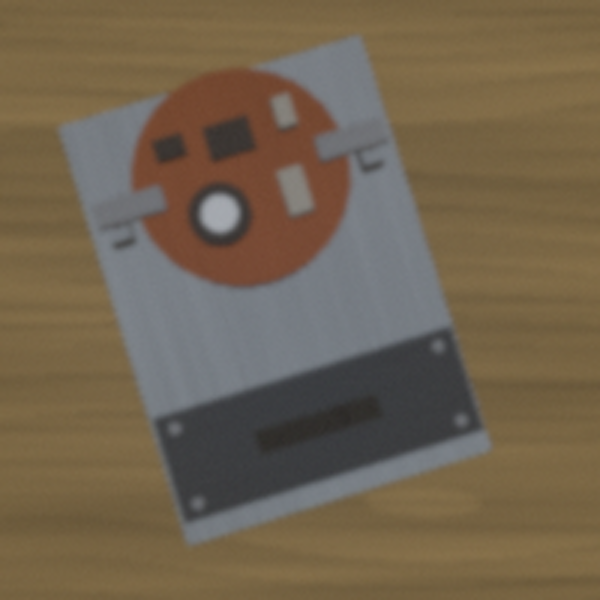

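View pics/s_rest.png

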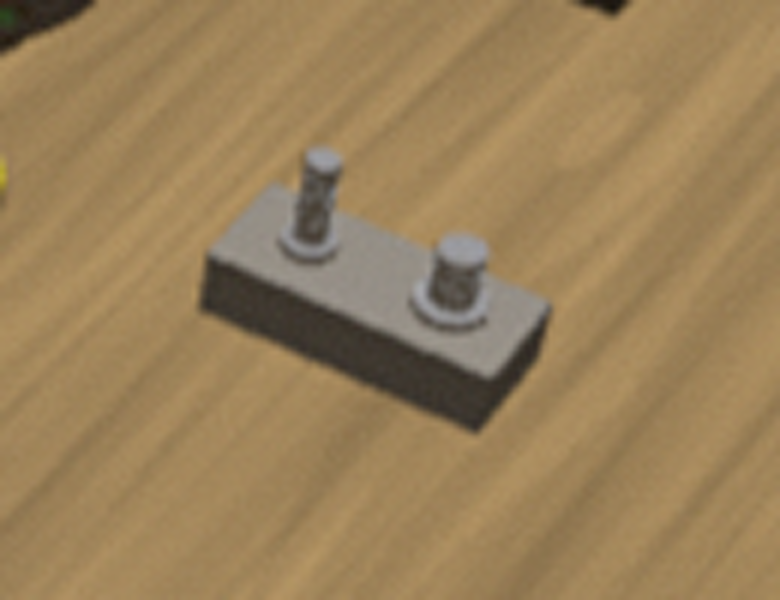

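```bash
cat > h.py <<'E'
from plant import manip
import cv2,numpy as np
def ray(p,uv,z):
    d=np.asarray(p["rotation"])@np.linalg.inv(p["K"])@np.r_[uv,1.]
    c=np.asarray(p["xyz"]); return c+d*(z-c[2])/d[2]
def proj(p,X):
    q=np.asarray(p["K"])@(np.asarray(p["rotation"]).T@(np.asarray(X)-p["xyz"])); return q[:2]/q[2]
E
python3 - <<'E'
from h import *
t=manip.grab_frame("top");s=manip.grab_frame("side")
T=lambda x,y,f,x0,y0:((x+.5)/f-.5+x0,(y+.5)/f-.5+y0)
r=lambda *a:np.round(ray(*a),1)
print("pin top",r(t,T(379,228,5,450,215),84),r(s,T(322,160,6,370,130),84))
print("pin collar",r(t,T(333,230,5,450,215),40),r(s,T(310,240,6,370,130),40))
print("spare top",r(t,T(371,418,5,450,215),68))
print("rest corners",[r(t,T(x,y,5,450,215),34)[:2].tolist() for x,y in((253,146),(410,141),(425,498),(270,503))])
pc=[r(t,T(x,y,3,220,120),38)[:2] for x,y in((155,418),(452,330),(481,430),(185,520))]
print("plate",[p.tolist() for p in pc],np.mean(pc,0),[np.degrees(np.arctan2(*(pc[i]-pc[j])[::-1])) for i,j in((0,1),(3,2),(0,3),(1,2))])
def slot(p,roi,z,n,lo):
    x0,y0,x1,y1=roi
    g=cv2.cvtColor(p["frame"],cv2.COLOR_BGR2GRAY)[y0:y1,x0:x1].astype(float)
    print(n,"med",np.median(g),g.min())
    w=np.clip(g.astype(np.float32),0,70)
    w=(w-w.min())/(w.max()-w.min())*255
    cv2.imwrite(f"pics/slot_{n}.png",cv2.resize(w,None,fx=9,fy=9,interpolation=cv2.INTER_CUBIC))
slot(t,(295,245,360,280),38,"top",0)
slot(s,(315,225,365,285),38,"side",0)
E
```

```text
pin top [ 543.9 -309.5   84. ] [ 545.8 -304.1   84. ]
pin collar [ 544.2 -307.    40. ] [ 544.6 -303.5   40. ]
spare top [ 473.2 -310.8   68. ]
rest corners [[576.8, -278.3], [578.9, -339.6], [441.2, -343.0], [439.3, -282.9]]
plate [[547.0, 163.3], [603.5, -26.4], [539.5, -44.7], [482.2, 143.9]] [543.05   59.025] [np.float64(106.58556778213335), np.float64(106.89970486339735), np.float64(16.66679123292547), np.float64(15.95721921472802)]
top med 61.0 43.0
side med 83.0 31.0[ WARN:0@1.336] global loadsave.cpp:1063 imwrite_ Unsupported depth image for selected encoder is fallbacked to CV_8U.
```

View pics/slot_top.png

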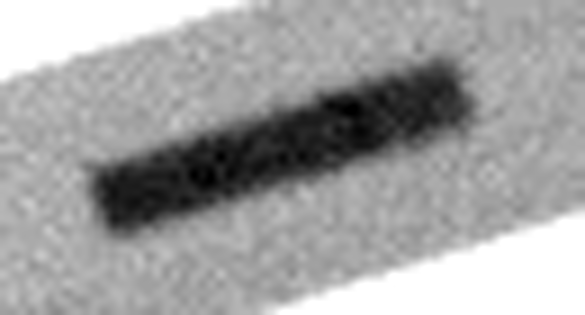

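View pics/slot_side.png

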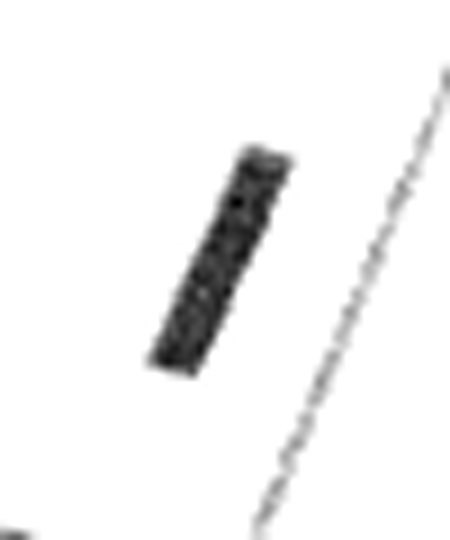

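```bash
python3 - <<'E'
from h import *
from scipy import ndimage as nd
def ana(n,roi,dark):
    ps=[manip.grab_frame(n) for _ in range(8 if n=="top" else 4)];p=ps[0]
    a=np.mean([q["frame"].astype(float) for q in ps],0).mean(2)
    x0,y0,x1,y1=roi;g=a[y0:y1,x0:x1]
    cv2.imwrite(f"pics/avg_{n}.png",cv2.resize(np.clip((g-g.min())*8,0,255).astype(np.uint8),None,fx=10,fy=10,interpolation=cv2.INTER_CUBIC))
    f=8;G=cv2.resize(g,None,fx=f,fy=f,interpolation=cv2.INTER_CUBIC)
    m=(G<dark).astype(np.uint8)
    l,k=nd.label(m);i=1+np.argmax(nd.sum(m,l,range(1,k+1)));ys,xs=np.nonzero(l==i)
    U=np.c_[(xs+.5)/f-.5+x0,(ys+.5)/f-.5+y0]
    W=np.array([ray(p,u,38)[:2] for u in U[::5]]).astype(np.float32)
    (c,sz,an)=cv2.minAreaRect(W);ev=np.linalg.eigh(np.cov(W.T))[1][:,1]
    print(n,g.min(),"mean c",W.mean(0),"rect",c,sz,an,"axis deg",np.degrees(np.arctan2(ev[1],ev[0])))
    # intensity along the slot
    e=ev if ev[1]>0 else -ev
    c=W.mean(0)
    prof=[]
    for y in range(-36,37,3):
        vals=[]
        for x in(-3,-1.5,0,1.5,3):
            X=np.r_[c+e*y+np.array([e[1],-e[0]])*x,38]
            u=proj(p,X);vals.append(nd.map_coordinates(a,[[u[1]],[u[0]]],order=1)[0])
        prof.append((y,round(np.mean(vals),1)))
    print(prof)
ana("top",(295,245,360,280),52)
ana("side",(315,225,365,285),55)
print(manip.read_state()["time_s"])
E
```

```text
top 43.125 mean c [543.3116    59.402786] rect (543.3981323242188, 59.5395622253418) (14.81165885925293, 80.39434051513672) 17.94568634033203 axis deg 107.44236324252097
[(-36, np.float64(46.8)), (-33, np.float64(46.5)), (-30, np.float64(46.9)), (-27, np.float64(46.5)), (-24, np.float64(46.5)), (-21, np.float64(45.5)), (-18, np.float64(43.6)), (-15, np.float64(44.5)), (-12, np.float64(45.9)), (-9, np.float64(45.8)), (-6, np.float64(45.8)), (-3, np.float64(45.9)), (0, np.float64(46.2)), (3, np.float64(45.9)), (6, np.float64(46.2)), (9, np.float64(45.8)), (12, np.float64(45.9)), (15, np.float64(46.0)), (18, np.float64(45.8)), (21, np.float64(45.8)), (24, np.float64(45.8)), (27, np.float64(45.5)), (30, np.float64(45.6)), (33, np.float64(45.3)), (36, np.float64(45.7))]
side 33.75 mean c [544.7784   64.37994] rect (545.0886840820312, 63.74209976196289) (14.240403175354004, 78.6805419921875) 17.455488204956055 axis deg 107.43883813068219
[(-36, np.float64(42.7)), (-33, np.float64(39.0)), (-30, np.float64(38.2)), (-27, np.float64(38.9)), (-24, np.float64(38.2)), (-21, np.float64(38.5)), (-18, np.float64(38.4)), (-15, np.float64(37.9)), (-12, np.float64(36.9)), (-9, np.float64(37.0)), (-6, np.float64(36.1)), (-3, np.float64(36.8)), (0, np.float64(38.5)), (3, np.float64(39.3)), (6, np.float64(38.3)), (9, np.float64(38.4)), (12, np.float64(39.2)), (15, np.float64(38.2)), (18, np.float64(38.4)), (21, np.float64(39.1)), (24, np.float64(38.3)), (27, np.float64(38.3)), (30, np.float64(38.8)), (33, np.float64(37.9)), (36, np.float64(40.2))]
1.4
```

View pics/avg_top.png

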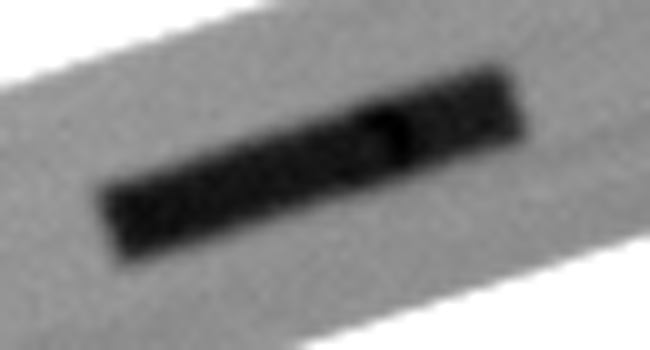

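View pics/avg_side.png

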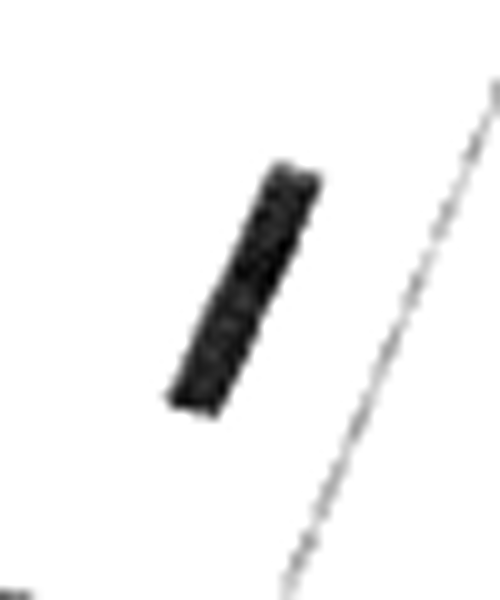

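The averaged top view shows the slot centred at about (543, 59) in the world, running at 107.4°. A dark crescent inside it suggests the hole lies around y = -14 of the slot. The slim pin is the rest's far pin, at about (544, -307).

```bash
python3 -m creep '[[0,0,0,-14.8,-46.3,11,50],[0,0,0,-14.8,-46.3,11,50],[0,0,0,-14.8,-46.3,11,50],[0,0,0,-14.8,-46.3,11,50],[0,0,0,-14.8,-46.3,11,50],[0,0,0,-14.8,-46.3,11,50],[0,0,0,-14.8,-46.3,11,50],[0,0,0,-14.8,-46.3,11,50],[0,0,0,-14.8,-46.3,11,50],[0,0,1.5,0,0,0,50],[0,0,0,0,0,0,50]]' 30
python3 - <<'E'
from h import *
s=manip.read_state();print({k:np.round(v,3).tolist() for k,v in s.items()})
t=manip.grab_frame("top");cv2.imwrite("pics/top1.png",t["frame"])
p=manip.grab_frame("side");cv2.imwrite("pics/side1.png",p["frame"])
for n,a in(("top",t),("side",p)):
    tip=s["ee_pos"]+s["ee_rot"][:,2]*22
    for k in(-1,1):print(n,proj(a,tip+s["ee_rot"][:,0]*k*25), proj(a,tip))
cv2.imwrite("pics/t1.png",cv2.resize(t["frame"][200:340,450:610],None,fx=4,fy=4,interpolation=cv2.INTER_CUBIC))
cv2.imwrite("pics/s1.png",cv2.resize(p["frame"][60:220,350:510],None,fx=4,fy=4,interpolation=cv2.INTER_CUBIC))
E
```

```text
time_s: 2.78
ee_pos: [544.8, -307.2, 154.2]
ee_rot: [[0.298, -0.954, -0.001], [-0.954, -0.298, -0.0], [-0.0, 0.001, -1.0]]
contact_force: [1.1, 0.0, -0.2]
opening: 50.0
{'time_s': 2.775, 'qpos': [-0.513, 0.414, -0.134, 1.023, -0.0, 2.325], 'qd': [-0.024, -0.011, -0.005, -0.0, -0.0, -0.007], 'tau': [1.212, -57.548, 32.213, -0.068, 0.066, 0.093], 'ee_pos': [544.832, -307.222, 154.207], 'ee_rot': [[0.298, -0.954, -0.001], [-0.954, -0.298, -0.0], [-0.0, 0.001, -1.0]], 'contact_force': [1.107, 0.041, -0.217], 'wrist_torque': [0.03, 0.051, -0.017], 'opening': 49.979}
top [520.25777623 263.2194212 ] [533.57388384 259.01127239]
top [546.86789993 254.81010493] [533.57388384 259.01127239]
side [424.61810079 146.57136153] [426.83853859 140.76445897]
side [429.00829654 135.09009467] [426.83853859 140.76445897]
```

View pics/t1.png

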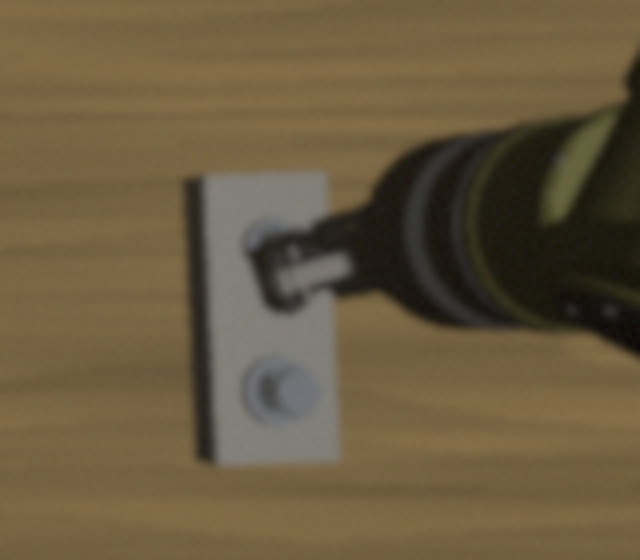

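View pics/s1.png

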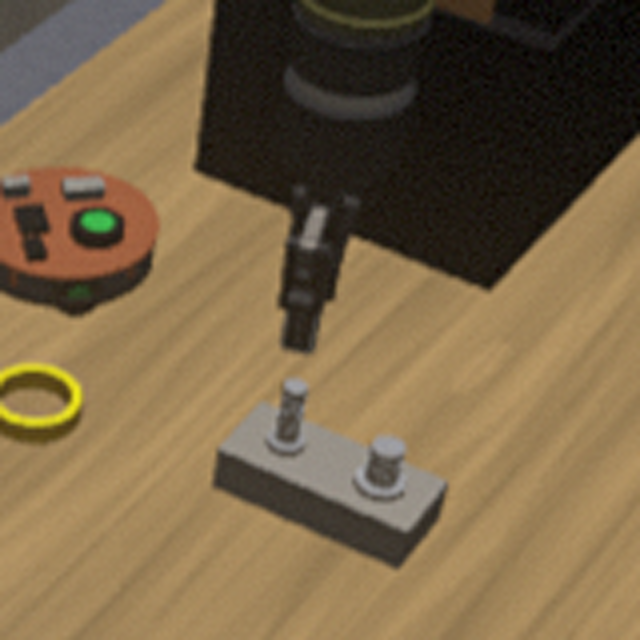

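```bash
python3 -m creep '[[0,0,0,-1,0,20,50],[0,0,0,0,0,30,50],[0,0,0,0,0,24,50],[0,0,0,0,0,12,50],[0,0,0,0,0,0,40]]' 20
python3 -m creep '[[0,0,0,0,0,0,26],[0,0,0,0,0,0,22],[0,0,0,0,0,0,19]]' 20
python3 - <<'E'
from h import *
t=manip.grab_frame("top")
p=manip.grab_frame("side")
cv2.imwrite("pics/c2.png",np.hstack([cv2.resize(a["frame"][y:y+80,x:x+80],None,fx=5,fy=5,interpolation=cv2.INTER_CUBIC) for a,x,y in((t,480,220),(p,385,120))]))
E
```

```text
time_s: 3.5
ee_pos: [543.9, -306.7, 68.0]
ee_rot: [[0.297, -0.955, -0.001], [-0.955, -0.297, 0.001], [-0.001, 0.001, -1.0]]
contact_force: [0.6, 0.2, -0.2]
opening: 40.1
time_s: 3.88
ee_pos: [545.4, -306.7, 69.2]
ee_rot: [[0.298, -0.955, 0.001], [-0.955, -0.298, -0.001], [0.001, -0.001, -1.0]]
contact_force: [0.1, -0.7, 0.9]
opening: 19.2
```

View pics/c2.png

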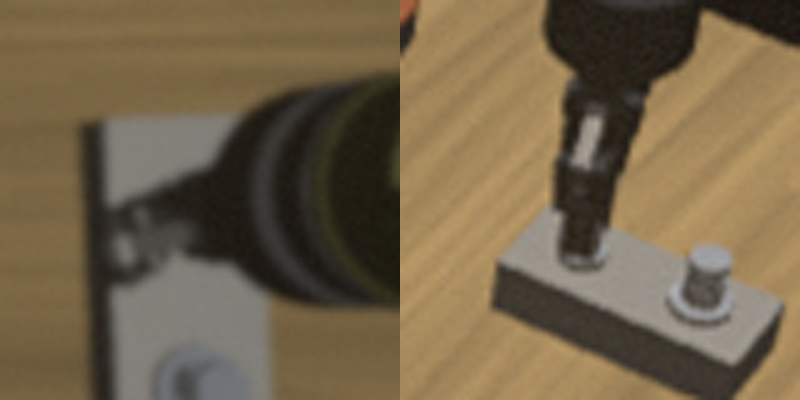

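```bash
python3 -m creep '[[0,0,0,0,0,0,17],[0,0,0,0,0,0,15],[0,0,0,0,0,0,10],[0,0,0,0,0,0,10]]' 20
python3 -m creep '[[0,0,0,0,0,0,5],[0,0,0,0,0,0,5]]' 50
python3 - <<'E'
from h import *
s=manip.read_state();print(s["ee_pos"],s["contact_force"],s["wrist_torque"],s["opening"])
E
```

```text
time_s: 4.47
ee_pos: [545.0, -306.4, 68.5]
ee_rot: [[0.298, -0.955, 0.0], [-0.955, -0.298, -0.0], [0.0, -0.0, -1.0]]
contact_force: [-0.6, 0.1, 2.5]
opening: 15.3
time_s: 4.72
ee_pos: [545.0, -306.4, 68.6]
ee_rot: [[0.298, -0.955, 0.0], [-0.955, -0.298, -0.0], [0.0, -0.0, -1.0]]
contact_force: [-0.4, 0.2, 5.5]
opening: 15.0
[ 544.99696172 -306.36200428   68.58467794] [-0.4484446   0.21280621  5.50918575] [-0.04141502  0.11035928 -0.04113368] 14.999829622263741
```

```bash
python3 -m creep '[[0,0,0,0,0,-10,5],[0,0,0,0,0,-35,5],[0,0,0,0,0,-35,5],[0,0,0,0,0,-10,5]]' 50
python3 -m creep '[[0,0,0,-22,-7,0,5],[0,0,0,-44,-13.5,0,5],[0,0,0,-44,-13.5,0,5],[0,0,0,-44,-13.5,0,5],[0,0,0,-44,-13.5,0,5],[0,0,0,-44,-13.5,0,5],[0,0,0,-44,-13.5,0,5],[0,0,0,-44,-13.5,0,5],[0,0,0,-22,-7,0,5],[0,0,0,0,0,20,5],[0,0,0,0,0,8,5],[0,0,0,0,0,0,5]]'
python3 - <<'E'
from h import *
s=manip.read_state();print(s["ee_pos"],s["qpos"],s["contact_force"],s["wrist_torque"],s["opening"])
t=manip.grab_frame("top")
p=manip.grab_frame("side")
print([ [d["conf"],d["rect"]] for d in manip.outline_of("pin_stem",p)[:2]])
cv2.imwrite("pics/c3.png",np.hstack([cv2.resize(a["frame"][y:y+100,x:x+80],None,fx=5,fy=5,interpolation=cv2.INTER_CUBIC) for a,x,y in((t,290,190),(p,300,185))]))
E
```

```text
time_s: 5.22
ee_pos: [545.7, -306.6, 160.6]
ee_rot: [[0.298, -0.955, 0.003], [-0.955, -0.298, -0.001], [0.002, -0.002, -1.0]]
contact_force: [0.3, -0.6, -1.0]
opening: 14.5
time_s: 6.72
ee_pos: [541.8, 62.1, 128.8]
ee_rot: [[0.298, -0.955, -0.003], [-0.955, -0.298, -0.0], [-0.001, 0.003, -1.0]]
contact_force: [-0.5, 0.1, -1.1]
opening: 14.4
[541.78956105  62.1268802  128.84118336] [ 1.14073709e-01  2.97250655e-01 -3.65867770e-01  9.11056508e-01
  1.71913520e-04  2.95296714e+00] [-0.46247237  0.06646267 -1.11130859] [ 0.0435411  -0.0226528  -0.07181585] 14.43991404751219
[[0.56, [340.0, 238.5, 9.3, 18.0]]]
```

View pics/c3.png

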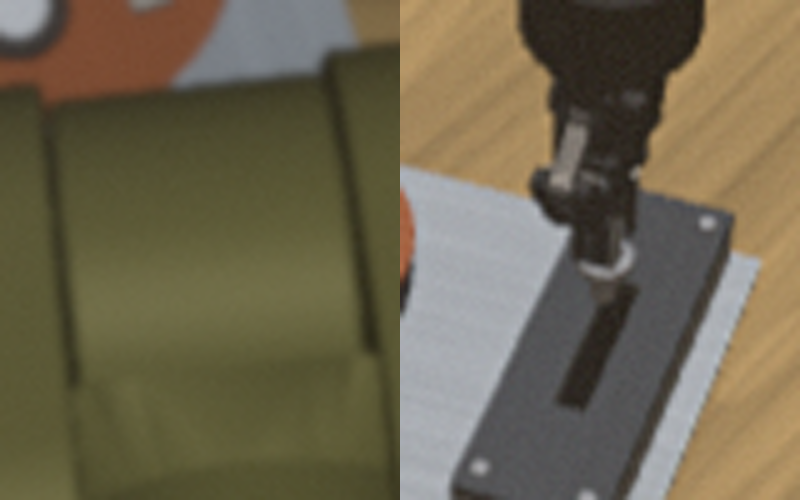

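```bash
python3 - <<'E'
from h import *
s=manip.read_state();print(s["ee_pos"])
ps=[manip.grab_frame("side") for _ in range(4)];p=ps[0]
a=np.mean([q["frame"].astype(float) for q in ps],0)
X=s["ee_pos"]+s["ee_rot"][:,2]*56.6
x0,y0,f=315,220,12
img=cv2.resize(np.clip(a[y0:y0+50,x0:x0+50]*1.5,0,255).astype(np.uint8),None,fx=f,fy=f,interpolation=cv2.INTER_CUBIC)
cv2.imwrite("pics/s4raw.png",img)
z=s["ee_rot"][:,2]
for k in(56.6,34.6,28.6):print(k,proj(p,s["ee_pos"]+z*k),(proj(p,s["ee_pos"]+z*k)-[x0,y0]+.5)*f)
ex=np.array([.954,.299,0]);ey=np.array([-.299,.954,0])
for c in([544.8,64.2,38],):
  for u,v in((7.5,40.5),(-7.5,40.5),(-7.5,-40.5),(7.5,-40.5)):
    q=(proj(p,np.array(c)+ex*u+ey*v)-[x0,y0]+.5)*f;print(q);cv2.circle(img,tuple(np.int32(q)),3,(0,0,255),-1)
for k in(56.6,34.6,28.6):
    q=(proj(p,s["ee_pos"]+z*k)-[x0,y0]+.5)*f;cv2.circle(img,tuple(np.int32(q)),3,(0,255,0),-1)
cv2.imwrite("pics/s4.png",img)
E
```

```text
[543.58648912  61.84706728 130.59320623]
56.6 [340.50048034 242.70415767] [312.00576403 278.44989199]
34.6 [340.73196781 236.07190917] [314.78361373 198.86290998]
28.6 [340.79620903 234.23136146] [315.55450838 176.77633752]
[187.47905919 552.28521266]
[263.13589923 573.48463261]
[399.14524409 270.4083903 ]
[326.17618015 250.88261687]
```

View pics/s4.png

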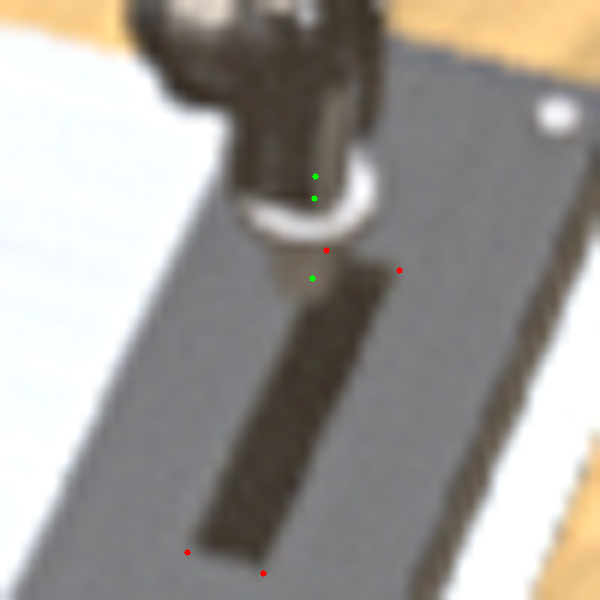

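```bash
python3 - <<'E'
import cv2
a=cv2.imread("pics/s4raw.png")[130:330,200:420]
cv2.imwrite("pics/s4z.png",cv2.resize(a,None,fx=3,fy=3,interpolation=cv2.INTER_CUBIC))
E
```

```text
(no output)
```

View pics/s4z.png

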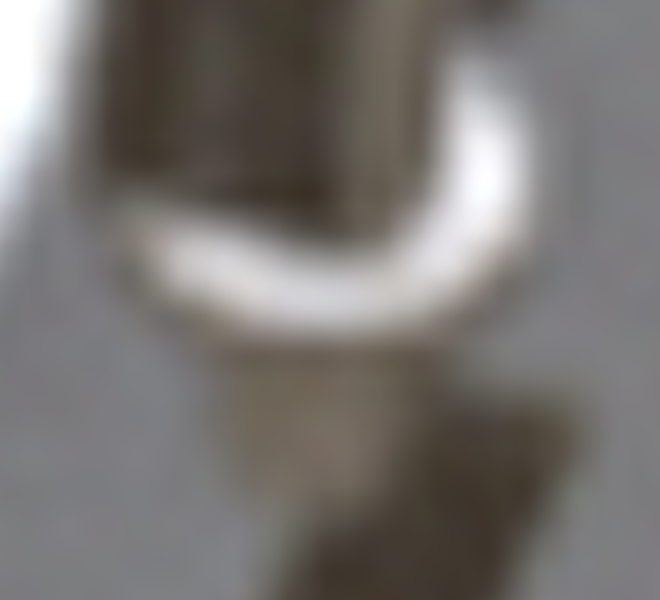

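```bash
python3 - <<'E'
from h import *
s=manip.read_state();p=manip.grab_frame("side")
print(s["ee_pos"],s["contact_force"])
ex=np.array([.954,.299,0]);ey=np.array([-.299,.954,0])
U=lambda x,y:((x+.0)/12-.5+315,y/12-.5+220)
tz=s["ee_pos"][2]-56.6
tip=ray(p,U(304.5,281),tz);print("tip cam",tip,"tcp-based",s["ee_pos"]+s["ee_rot"][:,2]*56.6)
c=[ray(p,U(*q),38) for q in((199,545),(265,563),(397,268))]
print(c, (c[0]+c[2])/2, np.linalg.norm(c[1]-c[2]),np.linalg.norm(c[1]-c[0]))
mid=(c[0]+c[2])/2
for m in(mid,np.array([544.9,64.0,38])):
  print("tip rel slot jig x,y:",(tip-m)@ex,(tip-m)@ey)
E
```

```text
[543.83804787  61.85852039 130.77953696] [-0.20199608 -0.21690536 -1.05503407]
tip cam [544.24343801  63.35829695  74.17953696] tcp-based [543.88434035  61.86855419  74.17955678]
[array([539.19054619, 102.35551324,  38.        ]), array([526.76290487,  98.34854506,  38.        ]), array([550.45443313,  23.06179292,  38.        ])] [544.82248966  62.70865308  38.        ] 78.92644398029337 13.057643842287563
tip rel slot jig x,y: -0.3581717583680699 0.7928966884248407
tip rel slot jig x,y: -0.8182293503470103 -0.41587267934821265
```

```bash
python3 -m creep '[[0,0,0,-3,-0.5,10,5],[0,0,0,0,0,14,5],[0,0,0,0,0,8,5],[0,0,0,0,0,1,5],[0,0,0,0,0,0,5],[0,0,0,0,0,0,5]]'
python3 - <<'E'
from h import *
ps=[manip.grab_frame("side") for _ in range(3)];p=ps[0]
s=manip.read_state();print(s["ee_pos"],s["contact_force"],s["ee_rot"][:,2],s["opening"])
a=np.mean([q["frame"].astype(float) for q in ps],0)
x0,y0,f=315,220,12
cv2.imwrite("pics/s5.png",cv2.resize(np.clip(a[y0:y0+50,x0:x0+50]*1.8,0,255).astype(np.uint8),None,fx=f,fy=f,interpolation=cv2.INTER_CUBIC))
E
```

```text
time_s: 7.88
ee_pos: [543.4, 65.1, 97.7]
ee_rot: [[0.298, -0.955, 0.001], [-0.955, -0.298, 0.0], [0.0, -0.001, -1.0]]
contact_force: [0.4, 0.2, -1.2]
opening: 14.7
[543.32142767  65.09248319  97.62902471] [ 0.35618485  0.60904243 -1.15439281] [ 5.97614907e-04  9.49193550e-05 -9.99999817e-01] 14.623657303079204
```

View pics/s5.png

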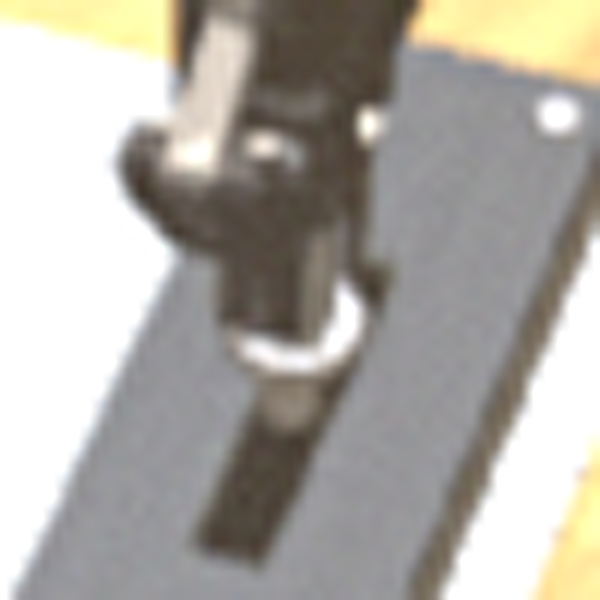

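```bash
python3 -m creep '[[0,0,0,0,0,2,5],[0,0,0,0,0,2,5],[0,0,0,0,0,1,5],[0,0,0,0,0,0,5]]'

```

```text
time_s: 8.52
ee_pos: [542.9, 65.1, 92.1]
ee_rot: [[0.298, -0.955, -0.0], [-0.955, -0.298, -0.0], [-0.0, 0.0, -1.0]]
contact_force: [0.8, -0.7, -0.3]
opening: 14.7
```

```bash
python3 -m creep '[[0,0,0,0,0,2,5],[0,0,0,0,0,1.5,5],[0,0,0,0,0,1,5],[0,0,0,0,0,0,5]]'
python3 -m creep '[[0,0,0,0,0,1,5],[0,0,0,0,0,0.5,5],[0,0,0,0,0,0,5]]'

```

```text
time_s: 9.02
ee_pos: [542.9, 65.1, 87.7]
ee_rot: [[0.298, -0.955, -0.0], [-0.955, -0.298, 0.0], [-0.0, 0.0, -1.0]]
contact_force: [0.4, 0.7, -0.6]
opening: 15.2
time_s: 9.4
ee_pos: [543.2, 65.1, 86.5]
ee_rot: [[0.298, -0.955, 0.0], [-0.955, -0.298, 0.0], [0.0, -0.0, -1.0]]
contact_force: [-0.1, -0.8, 2.7]
opening: 14.5
```

```bash
python3 -m creep '[[0,0,0,0,0,1,5],[0,0,0,0,0,0.5,5],[0,0,0,0,0,0,5]]'
python3 -m creep '[[0,0,0,2,0,0,5],[0,0,0,2,0,0,5],[0,0,0,0,0,0,5]]'

```

```text
time_s: 9.78
ee_pos: [543.2, 65.2, 85.0]
ee_rot: [[0.298, -0.955, 0.0], [-0.955, -0.298, 0.0], [-0.0, -0.0, -1.0]]
contact_force: [-1.6, 0.5, 5.4]
opening: 14.8
time_s: 10.15
ee_pos: [544.5, 61.4, 84.9]
ee_rot: [[0.298, -0.955, 0.0], [-0.955, -0.298, 0.001], [-0.001, -0.001, -1.0]]
contact_force: [-0.8, 2.4, 4.7]
opening: 14.8
```

```bash
python3 -m creep '[[0,0,0,2,0,0,5],[0,0,0,2,0,0,5],[0,0,0,0,0,0,5]]'
python3 -m creep '[[0,0,0,1.5,0,0,5],[0,0,0,1.5,0,0,5],[0,0,0,0,0,0,5]]'

```

```text
time_s: 10.52
ee_pos: [545.7, 57.2, 84.9]
ee_rot: [[0.298, -0.955, 0.0], [-0.955, -0.298, -0.0], [0.0, -0.0, -1.0]]
contact_force: [-0.3, 2.7, 4.3]
opening: 14.9
time_s: 10.9
ee_pos: [546.4, 54.4, 84.8]
ee_rot: [[0.298, -0.955, 0.0], [-0.955, -0.298, -0.0], [0.0, 0.0, -1.0]]
contact_force: [-0.8, 2.2, 5.2]
opening: 14.7
```

Sliding at about 5–6 N. The pin is now near jig y = -8.

```bash
python3 -m creep '[[0,0,0,1.2,0,0,5],[0,0,0,0,0,0,5]]'
python3 -m creep '[[0,0,0,1.2,0,0,5],[0,0,0,0,0,0,5]]'
python3 -m creep '[[0,0,0,1.2,0,0,5],[0,0,0,0,0,0,5]]'

```

```text
time_s: 11.15
ee_pos: [546.7, 53.3, 84.8]
ee_rot: [[0.298, -0.955, -0.0], [-0.955, -0.298, -0.0], [0.0, 0.0, -1.0]]
contact_force: [-0.5, 3.0, 4.3]
opening: 15.0
time_s: 11.4
ee_pos: [547.0, 52.1, 84.7]
ee_rot: [[0.298, -0.955, -0.0], [-0.955, -0.298, -0.0], [0.0, 0.0, -1.0]]
contact_force: [-1.5, 2.8, 4.3]
opening: 14.6
time_s: 11.65
ee_pos: [547.8, 50.0, 84.7]
ee_rot: [[0.297, -0.955, 0.001], [-0.955, -0.298, -0.002], [0.003, 0.0, -1.0]]
contact_force: [1.2, -0.4, 1.0]
opening: 14.7
```

Fz dropped from 4.3 to 1 N, so the tip seems to be at the hole. I'll probe downward.

```bash
python3 -m creep '[[0,0,0,0,0,1,5],[0,0,0,0,0,0.5,5],[0,0,0,0,0,0,5]]'

```

```text
time_s: 12.02
ee_pos: [547.8, 50.4, 83.5]
ee_rot: [[0.298, -0.955, 0.001], [-0.955, -0.298, -0.002], [0.002, -0.0, -1.0]]
contact_force: [0.7, -4.4, 3.8]
opening: 14.6
```

```bash
python3 -m creep '[[0,0,0,0.7,0,0,5],[0,0,0,0,0,0,5]]'
python3 -m creep '[[0,0,0,0.4,0,0.5,5],[0,0,0,0,0,0,5]]'

```

```text
time_s: 12.28
ee_pos: [547.8, 50.3, 83.4]
ee_rot: [[0.298, -0.955, 0.0], [-0.955, -0.298, -0.0], [0.0, -0.0, -1.0]]
contact_force: [2.0, -3.1, 4.7]
opening: 14.9
time_s: 12.52
ee_pos: [547.8, 50.2, 82.9]
ee_rot: [[0.298, -0.955, 0.0], [-0.955, -0.298, 0.0], [-0.0, -0.0, -1.0]]
contact_force: [0.8, -2.3, 4.7]
opening: 14.6
```

```bash
python3 -m creep '[[0,0,0,0.8,0,0.5,5],[0,0,0,0,0,0,5]]'
python3 -m creep '[[0,0,0,0.4,0,0.5,5],[0,0,0,0,0,0,5]]'

```

```text
time_s: 12.78
ee_pos: [548.0, 49.5, 82.0]
ee_rot: [[0.298, -0.955, -0.0], [-0.955, -0.298, 0.001], [-0.0, -0.0, -1.0]]
contact_force: [3.1, -1.0, 0.1]
opening: 14.5
time_s: 13.02
ee_pos: [548.0, 49.2, 81.6]
ee_rot: [[0.298, -0.955, -0.0], [-0.955, -0.298, 0.001], [-0.001, 0.0, -1.0]]
contact_force: [3.3, -0.1, -0.1]
opening: 14.8
```

Vertical force is gone with the tip about 5 mm below the bar's top, so it has dropped in. I'll trim x and push in gradually.

```bash
python3 -m creep '[[0,0,0,0,-0.5,1,5],[0,0,0,0,0,1,5],[0,0,0,0,0,0,5]]'
python3 -m creep '[[0,0,0,0,0,1.5,5],[0,0,0,0,0,1.5,5],[0,0,0,0,0,0,5]]'

```

```text
time_s: 13.4
ee_pos: [548.2, 49.1, 79.5]
ee_rot: [[0.298, -0.955, -0.001], [-0.955, -0.298, 0.0], [-0.0, 0.001, -1.0]]
contact_force: [1.6, 0.0, -1.1]
opening: 14.7
time_s: 13.78
ee_pos: [548.3, 49.1, 76.5]
ee_rot: [[0.298, -0.955, -0.001], [-0.955, -0.298, 0.0], [-0.0, 0.001, -1.0]]
contact_force: [0.5, -0.4, -1.4]
opening: 14.7
```

```bash
python3 -m creep '[[0,0,0,0,0,1.5,5],[0,0,0,0,0,1.5,5],[0,0,0,0,0,0,5]]'
python3 -m creep '[[0,0,0,0,0,0.7,5],[0,0,0,0,0,0.4,5],[0,0,0,0,0,0,5]]'

```

```text
time_s: 14.15
ee_pos: [548.4, 49.1, 73.6]
ee_rot: [[0.298, -0.955, -0.0], [-0.955, -0.298, 0.0], [-0.0, 0.0, -1.0]]
contact_force: [0.5, -0.5, -0.9]
opening: 14.2
time_s: 14.52
ee_pos: [548.4, 49.1, 72.6]
ee_rot: [[0.298, -0.955, -0.0], [-0.955, -0.298, 0.0], [-0.0, 0.0, -1.0]]
contact_force: [-0.2, 0.8, -0.6]
opening: 14.9
```

```bash
python3 -m creep '[[0,0,0,0,0,0.4,5],[0,0,0,0,0,0,5]]'
python3 -m creep '[[0,0,0,0,0,0.3,5],[0,0,0,0,0,0,5]]'

```

```text
time_s: 14.78
ee_pos: [548.5, 49.1, 72.6]
ee_rot: [[0.298, -0.955, -0.0], [-0.955, -0.298, 0.0], [-0.0, 0.0, -1.0]]
contact_force: [-1.4, 0.9, 4.0]
opening: 14.8
time_s: 15.02
ee_pos: [548.5, 49.1, 72.6]
ee_rot: [[0.298, -0.955, 0.0], [-0.955, -0.298, 0.0], [-0.0, -0.0, -1.0]]
contact_force: [-4.1, 0.0, 6.8]
opening: 14.5
```

```bash
python3 -m creep '[[0,0,0,0,0.3,0.4,5],[0,0,0,0,0,0,5]]'
python3 -m creep '[[0,0,0,0,0,-0.5,5],[0,0,0,0,0,0,15],[0,0,0,0,0,0,18],[0,0,0,0,0,0,24],[0,0,0,0,0,0,40],[0,0,0,0,0,0,40]]' 20
python3 - <<'E'
from h import *
p=manip.grab_frame("side")
cv2.imwrite("pics/s6.png",cv2.resize(np.clip(p["frame"][200:280,300:380]*1.5,0,255).astype(np.uint8),None,fx=7,fy=7,interpolation=cv2.INTER_CUBIC))
E
```

```text
time_s: 15.28
ee_pos: [548.5, 49.1, 72.5]
ee_rot: [[0.298, -0.955, 0.001], [-0.955, -0.298, 0.0], [-0.0, -0.001, -1.0]]
contact_force: [-3.8, -0.2, 9.6]
opening: 14.7
time_s: 16.02
ee_pos: [548.2, 49.0, 72.0]
ee_rot: [[0.298, -0.955, -0.0], [-0.955, -0.298, -0.0], [-0.0, 0.0, -1.0]]
contact_force: [-0.3, 0.3, 0.7]
opening: 39.7
```

View pics/s6.png

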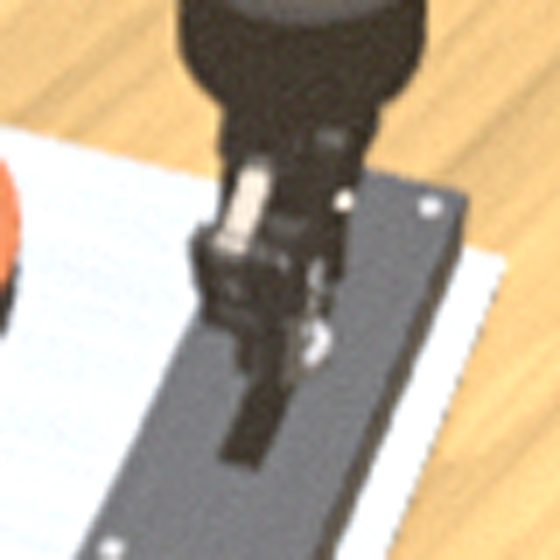

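Fingers are open and the pin stands in the slot. I'll retreat straight up, then move aside and check.

```bash
python3 -m creep '[[0,0,0,0,0,-6,50],[0,0,0,0,0,-14,50],[0,0,0,0,0,-30,50],[0,0,0,0,0,-40,50],[0,0,0,0,0,-30,50],[0,0,0,30,20,-10,50],[0,0,0,55,20,0,50],[0,0,0,55,20,0,50],[0,0,0,55,20,0,50],[0,0,0,40,0,0,50],[0,0,0,0,0,0,50]]'
python3 - <<'E'
from h import *
t=manip.grab_frame("top");p=manip.grab_frame("side")
cv2.imwrite("pics/c7.png",np.hstack([cv2.resize(np.clip(a["frame"][y:y+60,x:x+60].astype(float)*1.5,0,255).astype(np.uint8),None,fx=6,fy=6,interpolation=cv2.INTER_CUBIC) for a,x,y in((t,300,225),(p,315,215))]))
cv2.imwrite("pics/top7.png",t["frame"])
print(manip.read_state()["ee_pos"])
E
```

```text
time_s: 17.45
ee_pos: [542.6, -201.9, 203.2]
ee_rot: [[0.294, -0.956, 0.002], [-0.956, -0.294, -0.001], [0.002, -0.001, -1.0]]
contact_force: [0.3, 0.3, 0.1]
opening: 50.3
[ 541.86027876 -199.22804133  202.72470087]
```

View pics/c7.png

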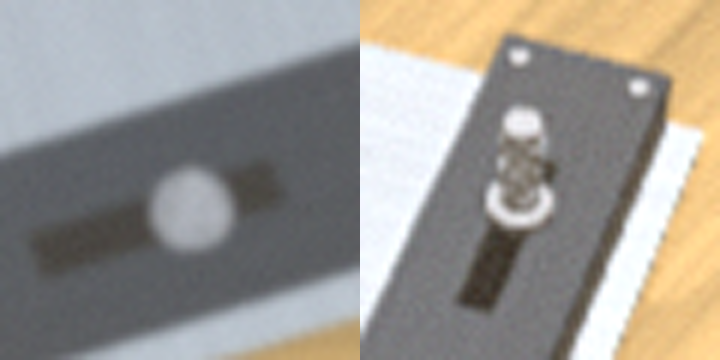

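View pics/top7.png

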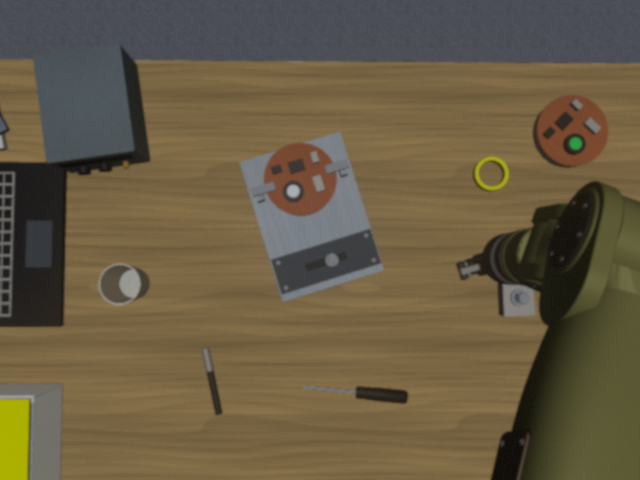

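```bash
python3 - <<'E'
from h import *
p=manip.grab_frame("side");t=manip.grab_frame("top")
for z in(44,88):print("side",(proj(p,[548.4,49.1,z])-[315,215]+.5)*6+[360,0],"top",(proj(t,[548.4,49.1,z])-[300,225]+.5)*6)
s=manip.read_state();print(s["time_s"],np.abs(s["qd"]).max(),s["contact_force"])
manip.finish_job()
E
```

```text
side [523.74514953 196.07433487] top [189.92301666 202.39588586]
side [526.66630069 118.17708142] top [193.43854002 198.37491136]
17.65 0.009651021823654134 [-0.01291768 -0.678062    0.19474087]
the job is handed in; nothing more can be done
```

The locking pin is in the blind hole and pushed home, and I handed the job in at about 17.7 s of the 67 s allowed.

- **Finding the hole:** I took the slim pin from the rest and set its tip in the slot near jig y = +3. I slid it along at roughly 5–6 N until it dropped in near jig y = -13.
- **Pushing home:** I pushed the pin down until it stopped with the tool centre at z = 72.6 mm, the expected home height. The highest push reading was about 10 N.
- **Letting go:** I opened the fingers, raised the gripper straight up and moved it clear of the jig.

**Last checks:**
- **Position:** Both cameras show the pin standing upright in the slot with its collar on the plate. Its top and collar lie within about 1 image pixel of where a fully seated pin should appear.
- **Other things:** The spare pin, cup and tape look unmoved.
- **Arm:** It was still, with a force reading below 1 N.

**Disagreement:** The two cameras differed by about 4–5 mm in y. I therefore aimed over the slot by comparing pin and slot in the side view, and used the force readings for the final fit.

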